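Seat the analyser's access cover and hold it on its gasket

TASK

Pull the red guard straight up off its sprung rail clip and set it down inside the white tray. Then turn the yellow quarter-turn fastener until its slot lines up with the white marks on the frame, press the access cover down until it is fully home, flush with the frame, and finish while still holding it pressed there: it springs up again if you let go. Leave the other things on the bench undisturbed.

Things in the scene. Friction and masses are not known exactly. Their poses are not given: they have to be found in the camera images.
- analyser: bench analyser, fixed box, 200 mm (x) by 220 mm (y, from -120 to +100), blue frame top 100 mm above the bench; origin on the bench directly below the fastener's axis. A 152 x 152 mm opening in the frame, centred on the origin, holds the cover. White marks on the frame lie on its x axis, on both sides of the opening.
- seat (a point): centre of the hard ledge inside the frame (86 mm above the bench), axes as the analyser. The cover is fully home when its underside lies on this ledge; its top is then flush with the frame. A sprung gasket carries the cover: let go with the fastener in line, it floats 3.5 to 5 mm above the ledge; a push of 8 to 11 N brings it home, and it rises again when the push ends.
- cover: loose aluminium access cover, 150 x 150 x 14 mm, about 0.5 kg with its fastener, lying level in the frame with 1 mm of play; origin at the centre of its underside, z up, black lines on its top along its x. While the fastener stands crosswise, its tee foot rests on a slotted plate and keeps the cover 7 mm above the ledge; in line, the foot enters the slot and the cover can go down.
- fastener (a joint): angle of the quarter-turn fastener in the cover, rad; 0 = its slot in line with the black lines and white marks (the analyser's x), positive = anticlockwise seen from above. It starts crosswise, between 0.75 and 1.45, turns from -0.35 to 1.75 with light friction (0.03 N m, stays where left). The foot enters the slot only within about 0.15 of 0.
- fastener_grip (a point): point on the fastener's axis, halfway up its yellow bar grip: bar 40 mm long (this point's x, which is also the slot's direction), 14 mm thick (y), from 14 mm below to 14 mm above this point; a black slot line runs along its top. Below the bar is a black disc of 40 mm, 6 mm thick, lying on the cover's top, so the cover's top is 20 mm below this point.
- guard: loose red guard, 0.07 to 0.13 kg, clipped over the rail; origin on the rail's top, y along its arm towards the fastener. Two legs reach 18 mm below the origin; saddle 34 x 26 mm; arm top 33 mm above the origin, ending in a 48 mm disc 7 mm over the fastener, which it shields. Two spring balls in the rail catch the legs: it comes off straight up with a 5 to 10 N pull, clear after 20 mm.
- guard_fin (a point): centre of the upright grip fin on the guard, 53 mm straight above its origin; fin 12 mm thick (guard x), 30 mm long (guard y), standing from 20 mm below to 17 mm above this point.
- guard_disc (a point): centre of the disc at the end of the guard's arm, 102 mm along its y from the origin, 30.5 mm up.
- rail_top (a point): centre of the top of the short aluminium rail, 122 mm above the bench, 102 mm from the fastener axis on the analyser's -y side; rail 10 mm thick, 46 mm long along the analyser's x, 22 mm high.
- tray: fixed white open tray, outside 160 mm (x) by 210 mm (y) by 35 mm high, walls 4 mm, floor 4 mm; origin under its centre. It may stand to the left or right of the analyser.
- reagent: amber reagent bottle with a blue cap, 60 mm wide, 130 mm tall; origin under its base; leave alone
- beaker: clear beaker, 68 mm wide, 90 mm tall; origin under its base; leave alone
- dish: closed clear round dish, 60 mm wide, 16 mm high; origin under its base; leave alone
- tipbox: blue pipette-tip box with a clear lid, 122 x 82 mm, 65 mm high; origin under its base; leave alone
- jar: white jar, 56 mm wide, 70 mm tall; origin under its base; leave alone
- driver: screwdriver lying on the bench, 180 mm long; origin near its middle; leave alone
There are look-alikes about, which are no part of the job. Of the things like the guard, leave any that is purple or turquoise; of the rest the larger one is meant.

How it is judged:
On the way, in this order (a step that is already met when the one before it is completed fails the run):
1. the guard is lifted clear of the rail (z of guard in the frame of rail_top above 0.025 m), for 0.1 s.
2. the guard lies in the tray, let go and at rest (x of guard in the frame of tray between -0.08 and 0.08 m and y of guard in the frame of tray between -0.105 and 0.105 m and z of guard in the frame of tray between 0 and 0.1 m and x of guard_disc in the frame of tray between -0.08 and 0.08 m and y of guard_disc in the frame of tray between -0.105 and 0.105 m and z of guard_disc in the frame of tray between 0 and 0.12 m and contact force between guard and tray above 0.2 N and contact force between guard and the fingers below 0.05 N and contact force between guard and the arm below 0.05 N and linear speed of guard below 0.03 m/s), for 0.2 s.
3. the fastener's slot is in line and its foot has entered the slot (the cover has sunk by 1 mm or more) (value of joint fastener between -0.2 and 0.2 rad and z of cover in the frame of seat below 0.006 m), for 0.1 s.
At the end, for the whole second after the job is handed in: At the end and for a second after: the guard lies in the tray untouched and at rest; the fastener is within 0.2 rad of the marks; the cover lies in its frame, level, within 2 mm of its ledge, and the robot itself is pressing or holding it there with more than 5 N (all of step 2 and value of joint fastener between -0.2 and 0.2 rad and z of cover in the frame of seat between -0.003 and 0.002 m and horizontal distance between cover and seat below 0.006 m and angle between cover's own z axis and vertical below 0.03 rad and contact force between guard and cover below 0.05 N and (contact force between cover and the fingers above 5 N or contact force between cover and the arm above 5 N)); the arm keeps its last pose, push and grip.
It fails at once if a bystander (bottle, beaker, dish, tip box, jar or screwdriver) is pushed more than 30 mm (distance of any of reagent, beaker, dish, tipbox, jar, driver from where it was at the start of the episode above 0.03 m).
It also fails if it takes over 54 s, if anything falls off the work surface, if the arm or the gripper's body presses on something with over 40 N, if the wrist force passes 120 N, or if a joint passes its speed limit or range.

ROBOT

A 7-joint arm with a two-finger parallel gripper is mounted at the origin on the work surface. World frame = base frame: x ahead of the robot, y to its left, z up, the work surface at z = 0. Lengths are in m, angles in rad, forces in N, time in s.
With the tool pointing down it reaches from about 0.425 to 0.925 m from the base axis. Payload 6.8 kg.
Tool frame: the origin (TCP) lies midway between the tips of the shut fingers; the grasp point (between the pads) lies 19 mm behind it; z points along the fingers, y is the direction in which the jaws open and shut (so a half turn about z gives the same grasp; the last joint's range is limited). The gripper opens to 85 mm and grips with 20 to 120 N. Pads are 22 mm wide; open, the fingers measure 114 mm over their backs; the gripper's body (76 mm by 85 mm) begins 54 mm behind the grasp point. The pads swing forward as they close: fully open they stand 13 mm farther back than shut.
Start: joints at [-1.277, 0.477, 0.022, 1.555, -0.011, 1.109, -0.083], TCP at [0.264, 0.621, 0.231] pointing down, gripper open.
Joint ranges: [-2.96, 2.96], [-0.34, 2.1], [-1.41, 1.46], [0.24, 2.44], [-1.37, 4.51], [0.17, 1.92], [-2.96, 2.96]. Speed limits (rad/s): [2.39, 2.39, 3.14, 3.14, 3.14, 3.14, 3.14].

INTERFACE

Orientations are given as a unit quaternion [w, x, y, z].
In Python, from station import readout, eyes, ticket gives the robot as it stands. The module is installed in compiled form; this text tells all that it offers.
- The arm moves only by the shell command python3 -m crank 'ROWS' [FORCE]. ROWS is JSON, a list of rows, each an object of numbers: "jaw": the opening in per cent of the stroke, from 0 (shut) to 100 (fully open); "x", "y", "z": the shift along the tool's x, y, z in mm; "ax", "ay", "az": the turn, a rotation vector about the tool's x, y, z in degrees. In form: [{"jaw": .., "x": .., "y": .., "z": .., "ax": .., "ay": .., "az": ..}, ...]. A call has 1 to 12 rows; each row shifts and turns the commanded pose from where the row before left it, along the tool's axes as they then stand; what a row does not reach is not made up. A row lasts 1/8 s, in which the tool goes at most 62.5 mm and 10.7 degrees, less where a joint would pass 70% of its speed; a pose out of reach is approached as far as the arm can. A call with a gripper value outside its range is refused whole. The fingers move at their own pace and stop on an object; FORCE is the grip in N (left out, the last holds). Time passes only in rows, so rows that do not move let the fingers close. It gives the time, the measured TCP pose, the force and the opening at its end, in the units of the state.
- readout.get_obs(): the state, without advancing time (a new reading comes with each control period).
- eyes.read_camera(name): name is "scene" or "side" or "wrist"; returns (picture, depth): 384x512x3 uint8, red, green, blue; 384x512 float32, m along the optical axis (not along the pixel's ray), 0 where there is no reading.
- eyes.calibration(name): a dict with "fx", "fy", "cx", "cy" (pixels), "R" (3x3) and "t" (3): a world point X has camera coordinates R X + t. Camera axes: x right, y down, z forward; pixel columns grow to the right and rows downward; lengths in m; the calibration is good to about 2 mm. A picture is of the moment at which its call begins: read the wrist's pose just before it. calibration takes no time and is no camera call; for the wrist camera it gives the pose at the moment of the call.
- ticket.hand_in(): hands the job in, once; it reports no verdict.
The state is a dict: "t": time; "q": joint angles; "joint_vel": joint speeds; "joint_torque": joint torques, N m; "eef_pos": TCP position; "tool_rot": TCP orientation; "contact_force": force on the tool from outside, world axes, zero at the start; "torque": the same for the moment, N m; "gripper_width": opening from 0.0 (shut) to 1.0 (fully open).
Only numpy, scipy, OpenCV 4.12 (cv2) and the standard library are available. Lean on these libraries where they do the work, as an engineer would, in place of code of your own. Each camera call takes 0.05 s, during which the arm holds its last target. There are 200 camera calls.

## Working session

There is one attempt and no reset: what is moved stays moved. The work goes in short steps, Python scripts to look and compute and a shell command to move; the robot and the scene stay as the last step left them, time stands still between calls to the robot, and variables do not carry over. Pictures are saved under pics/ and viewed, about 8 in all and at most 12, crops included, and the job is handed in when it is done.

```bash
mkdir -p pics
cat > h.py <<'E'
import numpy as np,cv2
from station import readout,eyes,ticket
from scipy.spatial.transform import Rotation as Ro
def grab(n):
    c=eyes.calibration(n); p,d=eyes.read_camera(n); return p,d,c
def pts(d,c):
    v,u=np.mgrid[:d.shape[0],:d.shape[1]]
    P=np.stack([(u-c['cx'])/c['fx']*d,(v-c['cy'])/c['fy']*d,d],-1)
    return (P-np.array(c['t']))@np.array(c['R'])
def save(n,p): cv2.imwrite('pics/'+n+'.png',p[...,::-1])
def st():
    o=readout.get_obs(); q=o['tool_rot']; R=Ro.from_quat([q[1],q[2],q[3],q[0]]).as_matrix()
    return o,R
E
python3 - <<'E'
from h import *
ims=[]
for n in('scene','side'):
    p,d,c=grab(n); np.savez('/tmp/'+n,p=p,d=d,**{k:np.array(v) for k,v in c.items()}); save(n,p)
o,R=st();print(o,R.round(3))
for n in('scene','side'):
    c=eyes.calibration(n);print(n,-np.array(c['R']).T@c['t'])
E
```

```text
{'t': 0.1, 'q': array([-1.27711125,  0.477723  ,  0.02234609,  1.55634607, -0.01149437,
        1.10928389, -0.0831114 ]), 'joint_vel': array([ 0.00077515, -0.00241135,  0.00055607, -0.00410766,  0.00014094,
        0.00086085,  0.00027685]), 'joint_torque': array([ 4.18201045e-03, -5.97761178e+01,  1.61365706e+00, -2.81955439e+01,
        1.28280313e-02,  5.05113218e-03,  2.19318895e-05]), 'eef_pos': array([0.26377396, 0.62075575, 0.23042202]), 'tool_rot': array([-1.00996562e-04,  1.99539936e-01,  9.79889355e-01, -8.09747915e-04]), 'contact_force': array([-0.28373079,  0.23008339, -0.24602583]), 'torque': array([ 0.01530384, -0.04873956,  0.01843759]), 'gripper_width': 0.9964808319354919} [[-0.92   0.391 -0.001]
 [ 0.391  0.92  -0.002]
 [-0.    -0.002 -1.   ]]
scene [ 1.37889732 -0.00868822  1.55311933]
side [ 0.139044   -0.81103169  1.06841454]
```

View pics/scene.png

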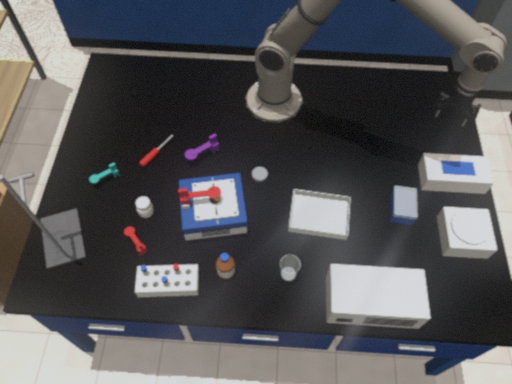

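View pics/side.png

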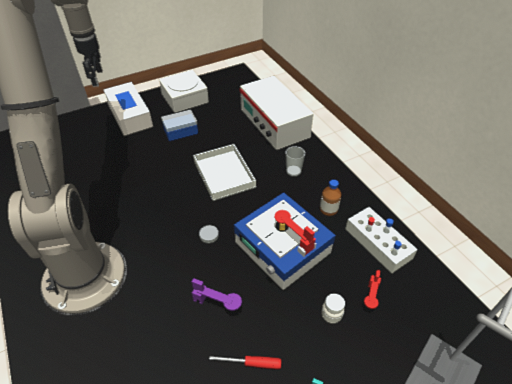

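The scene view shows the red guard at about (200,194) on the blue-framed analyser (213,207), and the tray at (320,214). A smaller red look-alike lies at (135,240), and the dish is at (260,173). The side view agrees. Next I'll measure.

Run:
```python
from h import *
for n in('scene','side'):
    f=np.load(f'/tmp/{n}.npz');p,d=f['p'],f['d'];P=pts(d,f)
    hsv=cv2.cvtColor(p,cv2.COLOR_RGB2HSV);H,S,V=[hsv[...,i].astype(int) for i in range(3)]
    red=((H<7)|(H>173))&(S>150)&(V>90)
    blue=(abs(H-112)<12)&(S>150)&(V>60)
    white=(S<40)&(V>120)
    z=P[...,2]
    near=(P[...,0]>.45)&(P[...,0]<.95)&(abs(P[...,1]+.1)<.45)&(d>0)
    R=red&near&(z>.1)&(z<.25); q=P[R]; print(n,'red',len(q),q.min(0),q.max(0),q.mean(0))
    fin=q[q[:,2]>.167]; print(' fin',len(fin),fin.mean(0), fin.min(0),fin.max(0))
    arm=q[(q[:,2]>.145)&(q[:,2]<.16)]; print(' armtop',len(arm)); 
    a=arm[:,:2]; m=a.mean(0); w=np.linalg.svd(a-m)[2][0]; print(m,w, np.sort((a-m)@w)[[0,-1]])
    B=blue&near&(abs(z-.1)<.008); b=P[B]; r=cv2.minAreaRect((b[:,:2]*1000).astype(np.float32)); print(' frame',len(b),np.median(b[:,2]),r)
    T=white&near&(abs(z-.035)<.006)&(P[...,1]>0); t=P[T]; print(' tray',len(t), cv2.minAreaRect((t[:,:2]*1000).astype(np.float32)))
    T=white&near&(z>0)&(z<.045)&(P[...,1]>0); t=P[T]; print(' trayall',len(t), cv2.minAreaRect((t[:,:2]*1000).astype(np.float32)))
```

```text
scene red 231 [ 0.54659226 -0.29888554  0.10009186] [ 0.8236986  -0.1722261   0.19529738] [ 0.58148503 -0.24072338  0.15850011]
 fin 40 [ 0.58671632 -0.28680948  0.18402671] [ 0.57738969 -0.29888554  0.16711087] [ 0.59217227 -0.27157437  0.19529738]
 armtop 163
[ 0.57381369 -0.22583883] [-0.25437045  0.96710686] [-0.07431944  0.05462954]
 frame 26 0.1006078943592941 ((483.05902099609375, -218.0), (23.86534309387207, 205.05169677734375), 10.340203285217285)
 tray 299 ((700.6326904296875, 180.9622802734375), (491.6640625, 256.4242248535156), 2.3775856494903564)
 trayall 2392 ((693.2269287109375, 208.63182067871094), (284.320556640625, 491.1518249511719), 84.27346801757812)
side red 567 [ 0.54044033 -0.30474541  0.10029643] [0.81618636 0.34416995 0.19428324] [ 0.58470264 -0.22087637  0.15131395]
 fin 80 [ 0.58024186 -0.29116988  0.18262627] [ 0.57471334 -0.30474541  0.16725755] [ 0.58900476 -0.27595701  0.19428324]
 armtop 351
[ 0.56801544 -0.22872818] [ 0.16057342 -0.9870239 ] [-0.06286993  0.07524271]
 frame 1694 0.09942703810929174 ((658.8155517578125, -220.74966430664062), (277.8442077636719, 454.3700256347656), 76.93358612060547)
 tray 377 ((698.8624267578125, 168.9134979248047), (215.99949645996094, 467.18292236328125), 83.23554992675781)
 trayall 2412 ((702.3487548828125, 197.5542755126953), (274.8619689941406, 467.1580505371094), 83.33904266357422)
```

Run:
```python
from h import *
for n,(tu,tv),(bu,bv) in(('scene',(320,214),(187,222)),('side',(225,170),(262,255))):
    f=np.load(f'/tmp/{n}.npz');p,d=f['p'],f['d'];P=pts(d,f)
    hsv=cv2.cvtColor(p,cv2.COLOR_RGB2HSV);H,S,V=[hsv[...,i].astype(int) for i in range(3)]
    z=P[...,2]
    l=cv2.connectedComponents((((S<60)&(V>110))&(z<.05)).astype(np.uint8))[1]
    t=P[(l==l[tv,tu])]; print(n,'tray',len(t),cv2.minAreaRect((t[:,:2]*1000).astype(np.float32)))
    x=P[...,0];y=P[...,1]
    m=(abs(H-112)<14)&(S>130)&(V>60)&(z>.085)&(z<.115)&(np.hypot(x-.565,y+.19)<.19)
    b=P[m];print(' frame',len(b),cv2.minAreaRect((b[:,:2]*1000).astype(np.float32)))
    q=P[(z>.008)&(z<.2)&(np.hypot(x-.7,y-.18)<.26)&(l!=l[tv,tu])]
```

```text
scene tray 2599 ((536.623779296875, 192.48236083984375), (221.2554168701172, 192.44064331054688), 84.57720184326172)
 frame 998 ((564.6642456054688, -196.13925170898438), (207.4803924560547, 219.16317749023438), 11.459095001220703)
side tray 2174 ((557.6943359375, 207.60556030273438), (259.3914794921875, 175.8217010498047), 84.69049835205078)
 frame 1824 ((565.83203125, -197.99163818359375), (204.52027893066406, 222.69528198242188), 11.603416442871094)
```

```bash
python3 -m crank '[{"az":9.25},{"az":9.25},{"az":9.25},{"az":9.25},{"az":9.25},{"az":9.25}]' && python3 -m crank '[{"x":-51,"y":20,"z":-12},{"x":-51,"y":20,"z":-12},{"x":-51,"y":20,"z":-12},{"x":-51,"y":20,"z":-12},{"x":-51,"y":20,"z":-12},{"x":-51,"y":20,"z":-12},{"x":-51,"y":20,"z":-12},{"x":-51,"y":20,"z":-12},{}]'
python3 - <<'E'
from h import *
o,R=st();print(o['q'].round(2),R.round(3))
p,d,c=grab('wrist');save('w1',p);np.savez('/tmp/w1',p=p,d=d,**{k:np.array(v) for k,v in c.items()});print(-np.array(c['R']).T@c['t'])
E
```

```text
[-1.28  0.48  0.02  1.56 -0.01  1.11 -0.08] [[-0.92   0.391 -0.001]
 [ 0.391  0.92  -0.002]
 [-0.    -0.002 -1.   ]]
[0.18811694 0.65402185 0.37221684]schema error: expected keys jaw, x, y, z, ax, ay, az
```

View pics/w1.png

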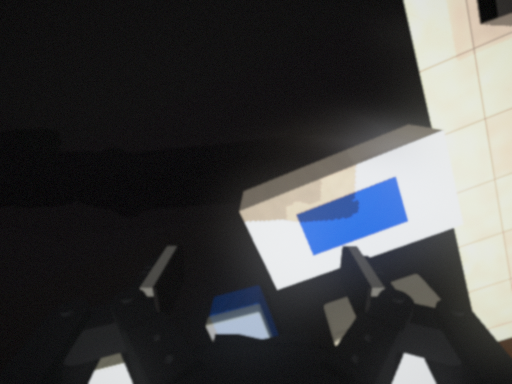

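The rows were refused because every key must be present. The wrist image, taken at the start pose, shows only a white box and the tip box. Resending with all keys.

```bash
python3 -m crank '[{"jaw":100,"x":0,"y":0,"z":0,"ax":0,"ay":0,"az":9.25},{"jaw":100,"x":0,"y":0,"z":0,"ax":0,"ay":0,"az":9.25},{"jaw":100,"x":0,"y":0,"z":0,"ax":0,"ay":0,"az":9.25},{"jaw":100,"x":0,"y":0,"z":0,"ax":0,"ay":0,"az":9.25},{"jaw":100,"x":0,"y":0,"z":0,"ax":0,"ay":0,"az":9.25},{"jaw":100,"x":0,"y":0,"z":0,"ax":0,"ay":0,"az":9.25}]' && python3 -m crank '[{"jaw":100,"x":-51,"y":20,"z":-12,"ax":0,"ay":0,"az":0},{"jaw":100,"x":-51,"y":20,"z":-12,"ax":0,"ay":0,"az":0},{"jaw":100,"x":-51,"y":20,"z":-12,"ax":0,"ay":0,"az":0},{"jaw":100,"x":-51,"y":20,"z":-12,"ax":0,"ay":0,"az":0},{"jaw":100,"x":-51,"y":20,"z":-12,"ax":0,"ay":0,"az":0},{"jaw":100,"x":-51,"y":20,"z":-12,"ax":0,"ay":0,"az":0},{"jaw":100,"x":-51,"y":20,"z":-12,"ax":0,"ay":0,"az":0},{"jaw":100,"x":-51,"y":20,"z":-12,"ax":0,"ay":0,"az":0},{"jaw":100,"x":0,"y":0,"z":0,"ax":0,"ay":0,"az":0}]'
python3 - <<'E'
from h import *
o,R=st();print(o['q'].round(2),R.round(3))
p,d,c=grab('wrist');save('w2',p);np.savez('/tmp/w2',p=p,d=d,**{k:np.array(v) for k,v in c.items()});print(-np.array(c['R']).T@c['t'])
E
```

```text
t: 0.9
eef_pos: [0.2638, 0.621, 0.2309]
tool_rot: [0.0, 0.635, 0.773, -0.0]
contact_force: [0.3, 0.6, -0.0]
gripper_width: 0.999
t: 2.02
eef_pos: [0.505, 0.2481, 0.3286]
tool_rot: [0.001, 0.636, 0.771, 0.001]
contact_force: [-0.0, 0.8, 0.0]
gripper_width: 0.996
[-0.92  0.22  0.43  1.73 -0.09  1.22 -0.28] [[-0.19   0.982  0.003]
 [ 0.982  0.19  -0.   ]
 [-0.001  0.003 -1.   ]]
[0.48860852 0.32948863 0.47028198]
```

View pics/w2.png

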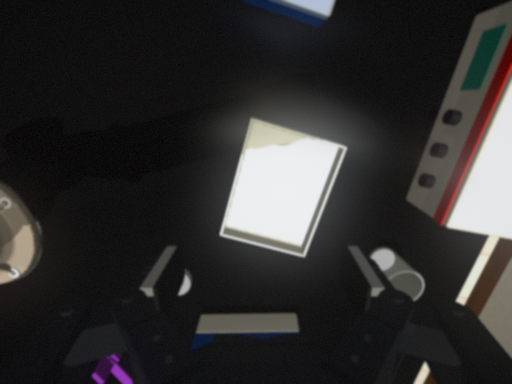

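The wrist view shows the tray with rim corners at about (250,119), (346,148), (304,256) and (220,235). The beaker (395,268) and dish (185,282) are clear of it.

```bash
python3 - <<'E'
from h import *
f=np.load('/tmp/w2.npz');P=pts(f['d'],f)
C=[]
o=-f['R'].T@f['t']
for u,v in((250,119),(346,148),(304,256),(220,235)):
    r=f['R'].T@np.array([(u-f['cx'])/f['fx'],(v-f['cy'])/f['fy'],1]); C.append((o+r*(.035-o[2])/r[2])[:2])
C=np.array(C);print(C.round(3),C.mean(0).round(3),np.linalg.norm(C-np.roll(C,1,0),axis=1).round(3))
e=(C[0]-C[3]+C[1]-C[2]);print('y axis dir deg',np.degrees(np.arctan2(e[1],e[0])), 'floor z',np.median(P[185:200,270:290,2]))
E
python3 -m crank '[{"jaw":100,"x":-55,"y":-3,"z":0,"ax":0,"ay":0,"az":0},{"jaw":100,"x":-55,"y":-3,"z":0,"ax":0,"ay":0,"az":0},{"jaw":100,"x":-55,"y":-3,"z":0,"ax":0,"ay":0,"az":0},{"jaw":100,"x":-55,"y":-3,"z":0,"ax":0,"ay":0,"az":0},{"jaw":100,"x":-55,"y":-3,"z":0,"ax":0,"ay":0,"az":0},{"jaw":100,"x":-55,"y":-3,"z":0,"ax":0,"ay":0,"az":0},{"jaw":100,"x":-55,"y":-3,"z":0,"ax":0,"ay":0,"az":0},{"jaw":100,"x":-55,"y":-3,"z":0,"ax":0,"ay":0,"az":0},{"jaw":100,"x":-55,"y":-3,"z":0,"ax":0,"ay":0,"az":0},{"jaw":100,"x":-55,"y":-3,"z":0,"ax":0,"ay":0,"az":0},{"jaw":100,"x":0,"y":0,"z":0,"ax":0,"ay":0,"az":0}]'
python3 - <<'E'
from h import *
o,R=st();print(o['q'].round(2),R.round(3))
p,d,c=grab('wrist');save('w3',p);np.savez('/tmp/w3',p=p,d=d,**{k:np.array(v) for k,v in c.items()})
E
```

```text
[[0.476 0.301]
 [0.635 0.286]
 [0.616 0.081]
 [0.459 0.094]] [0.546 0.19 ] [0.207 0.159 0.205 0.157]
y axis dir deg 84.93682253126967 floor z 0.003627356022239999
t: 3.45
eef_pos: [0.5811, -0.2953, 0.3262]
tool_rot: [-0.0, 0.635, 0.773, -0.001]
contact_force: [-0.2, 0.3, -0.5]
gripper_width: 0.999
[-0.11  0.43  0.69  1.53 -0.28  1.28  0.81] [[-0.194  0.981 -0.002]
 [ 0.981  0.194 -0.002]
 [-0.002 -0.002 -1.   ]]
```

View pics/w3.png

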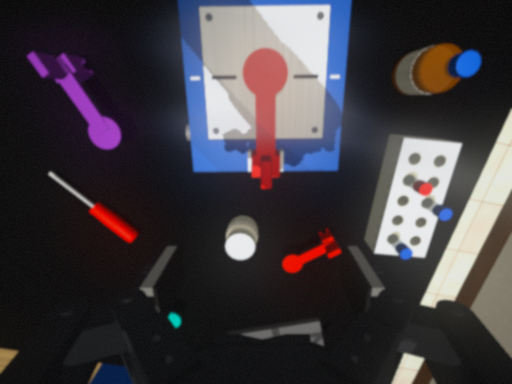

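The wrist view shows the frame marks at (195,77) and (334,76), the disc at (265,73) and the fin around (266,175).

Run:
```python
from h import *
f=np.load('/tmp/w3.npz');p=f['p'];P=pts(f['d'],f);o=-f['R'].T@f['t']
def ray(u,v,z):
    r=f['R'].T@np.array([(u-f['cx'])/f['fx'],(v-f['cy'])/f['fy'],1]); return (o+r*(z-o[2])/r[2])
a,b=ray(195,77,.1),ray(334,76,.1);print('marks',a,b,(a+b)/2,'yaw',np.degrees(np.arctan2(*(b-a)[1::-1])))
hsv=cv2.cvtColor(p,cv2.COLOR_RGB2HSV);H,S,V=[hsv[...,i].astype(int) for i in range(3)]
m=((H<7)|(H>173))&(S>110)&(V>80);m[:, :235]=0;m[:,300:]=0;m[200:]=0
D=m&(P[...,2]>.14)&(P[...,2]<.165);v,u=np.nonzero(D)
s=v<100
(c,r)=cv2.minEnclosingCircle(np.stack([u,v],1)[v<98].astype(np.float32));print('disc px',c,r,ray(*c,.155))
F=m&(P[...,2]>.186)&(P[...,2]<.2);v,u=np.nonzero(F);q=P[F];print('fin top',len(u),u.min(),u.max(),v.min(),v.max(),q.mean(0),q.min(0),q.max(0))
print('fin ray',ray(u.mean(),v.mean(),.192))
```

```text
marks [ 0.47659256 -0.20209988  0.1       ] [ 0.64613991 -0.16765457  0.1       ] [ 0.56136624 -0.18487723  0.1       ] yaw 11.483942955693479
disc px (265.0, 73.83333587646484) 24.85355567932129 [ 0.56203286 -0.18651794  0.155     ]
fin top 311 260 270 161 189 [ 0.5815867  -0.28527338  0.19100591] [ 0.5738326 -0.3015147  0.1862226] [ 0.58961254 -0.27053984  0.19335773]
fin ray [ 0.58151208 -0.28493766  0.192     ]
```

```bash
python3 -m crank '[{"jaw":60,"x":5,"y":1.5,"z":30,"ax":0,"ay":0,"az":0},{"jaw":60,"x":4.5,"y":1.2,"z":40,"ax":0,"ay":0,"az":0},{"jaw":60,"x":0,"y":0,"z":40,"ax":0,"ay":0,"az":0},{"jaw":60,"x":0,"y":0,"z":30,"ax":0,"ay":0,"az":0},{"jaw":60,"x":0,"y":0,"z":15,"ax":0,"ay":0,"az":0},{"jaw":60,"x":0,"y":0,"z":8,"ax":0,"ay":0,"az":0},{"jaw":0,"x":0,"y":0,"z":0,"ax":0,"ay":0,"az":0},{"jaw":0,"x":0,"y":0,"z":0,"ax":0,"ay":0,"az":0},{"jaw":0,"x":0,"y":0,"z":0,"ax":0,"ay":0,"az":0},{"jaw":0,"x":0,"y":0,"z":0,"ax":0,"ay":0,"az":0}]' 70
```

```text
t: 4.75
eef_pos: [0.5833, -0.2822, 0.1653]
tool_rot: [0.001, 0.633, 0.774, 0.0]
contact_force: [-0.6, 0.8, 5.4]
gripper_width: 0.124
```

```bash
python3 -m crank '[{"jaw":0,"x":0,"y":0,"z":-8,"ax":0,"ay":0,"az":0},{"jaw":0,"x":0,"y":0,"z":-10,"ax":0,"ay":0,"az":0},{"jaw":0,"x":0,"y":0,"z":-15,"ax":0,"ay":0,"az":0},{"jaw":0,"x":0,"y":0,"z":-15,"ax":0,"ay":0,"az":0},{"jaw":0,"x":0,"y":0,"z":-20,"ax":0,"ay":0,"az":0},{"jaw":0,"x":0,"y":0,"z":-20,"ax":0,"ay":0,"az":0},{"jaw":0,"x":0,"y":0,"z":0,"ax":0,"ay":0,"az":0}]'
python3 - <<'E'
from h import *
o,R=st();print(o['contact_force'],R.round(3))
p,d,c=grab('wrist');save('w4',p);np.savez('/tmp/w4',p=p,d=d,**{k:np.array(v) for k,v in c.items()})
E
```

```text
t: 5.62
eef_pos: [0.5837, -0.2826, 0.2547]
tool_rot: [0.002, 0.633, 0.774, 0.001]
contact_force: [-0.2, -0.2, -1.0]
gripper_width: 0.122
[-0.15208235 -0.20352232 -1.03629784] [[-0.199  0.98   0.004]
 [ 0.98   0.199 -0.001]
 [-0.002  0.003 -1.   ]]
```

View pics/w4.png

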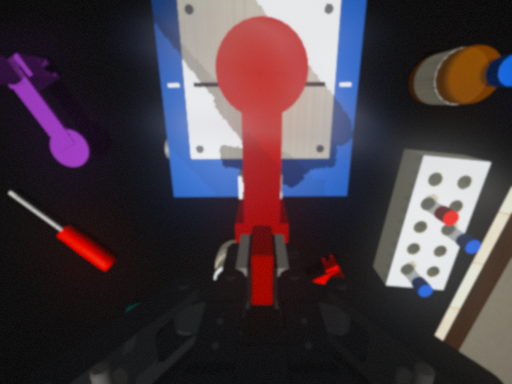

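The guard is held level and clear of the rail. Carrying it to the tray.

```bash
python3 -m crank '[{"jaw":0,"x":0,"y":0,"z":0,"ax":0,"ay":0,"az":8.25},{"jaw":0,"x":0,"y":0,"z":0,"ax":0,"ay":0,"az":8.25},{"jaw":0,"x":42,"y":-8,"z":0,"ax":0,"ay":0,"az":0},{"jaw":0,"x":54,"y":-10,"z":0,"ax":0,"ay":0,"az":0},{"jaw":0,"x":54,"y":-10,"z":0,"ax":0,"ay":0,"az":0},{"jaw":0,"x":54,"y":-11,"z":0,"ax":0,"ay":0,"az":0},{"jaw":0,"x":54,"y":-11,"z":0,"ax":0,"ay":0,"az":0},{"jaw":0,"x":54,"y":-10,"z":0,"ax":0,"ay":0,"az":0},{"jaw":0,"x":54,"y":-10,"z":15,"ax":0,"ay":0,"az":0},{"jaw":0,"x":49,"y":-9,"z":20,"ax":0,"ay":0,"az":0},{"jaw":0,"x":0,"y":0,"z":25,"ax":0,"ay":0,"az":0},{"jaw":0,"x":0,"y":0,"z":0,"ax":0,"ay":0,"az":0}]'
```

```text
t: 7.18
eef_pos: [0.5384, 0.1384, 0.1901]
tool_rot: [-0.001, 0.737, 0.676, -0.003]
contact_force: [1.0, -1.0, -1.9]
gripper_width: 0.125
```

```bash
python3 -m crank '[{"jaw":0,"x":0,"y":0,"z":25,"ax":0,"ay":0,"az":0},{"jaw":0,"x":0,"y":0,"z":30,"ax":0,"ay":0,"az":0},{"jaw":0,"x":0,"y":0,"z":30,"ax":0,"ay":0,"az":0},{"jaw":0,"x":0,"y":0,"z":20,"ax":0,"ay":0,"az":0},{"jaw":0,"x":0,"y":0,"z":10,"ax":0,"ay":0,"az":0},{"jaw":0,"x":0,"y":0,"z":5,"ax":0,"ay":0,"az":0},{"jaw":0,"x":0,"y":0,"z":0,"ax":0,"ay":0,"az":0}]'
```

```text
t: 8.05
eef_pos: [0.5408, 0.1383, 0.0728]
tool_rot: [0.0, 0.738, 0.675, 0.0]
contact_force: [-0.4, 0.3, -1.3]
gripper_width: 0.127
```

```bash
python3 -m crank '[{"jaw":0,"x":0,"y":0,"z":5,"ax":0,"ay":0,"az":0},{"jaw":0,"x":0,"y":0,"z":1,"ax":0,"ay":0,"az":0},{"jaw":25,"x":0,"y":0,"z":0,"ax":0,"ay":0,"az":0},{"jaw":50,"x":0,"y":0,"z":0,"ax":0,"ay":0,"az":0},{"jaw":50,"x":0,"y":0,"z":0,"ax":0,"ay":0,"az":0},{"jaw":50,"x":0,"y":0,"z":-25,"ax":0,"ay":0,"az":0},{"jaw":60,"x":0,"y":0,"z":-40,"ax":0,"ay":0,"az":0},{"jaw":60,"x":0,"y":0,"z":-50,"ax":0,"ay":0,"az":0},{"jaw":60,"x":0,"y":0,"z":-60,"ax":0,"ay":0,"az":0},{"jaw":60,"x":-30,"y":0,"z":-50,"ax":0,"ay":0,"az":0},{"jaw":60,"x":-30,"y":0,"z":-30,"ax":0,"ay":0,"az":0},{"jaw":60,"x":0,"y":0,"z":0,"ax":0,"ay":0,"az":0}]'
python3 - <<'E'
from h import *
p,d,c=grab('wrist');q,_,_=grab('side')
np.savez('/tmp/w5',p=p,d=d,**{k:np.array(v) for k,v in c.items()})
im=np.zeros((384,800,3),np.uint8);im[:,:512]=p;im[:288,512:]=cv2.resize(q[120:312,150:342],(288,288));save('w5',im)
E
```

```text
t: 9.55
eef_pos: [0.5364, 0.0757, 0.3241]
tool_rot: [0.001, 0.739, 0.674, 0.003]
contact_force: [-0.1, 0.3, -0.3]
gripper_width: 0.601
```

View pics/w5.png

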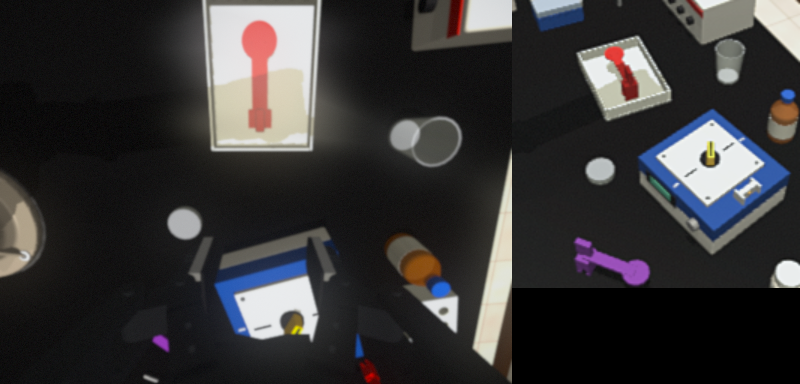

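The guard lies wholly inside the tray (disc at (260,38), saddle at (260,120)), the bystanders are undisturbed, and the fastener is exposed. Going to look at the fastener from close up.

```bash
python3 -m crank '[{"jaw":80,"x":-54,"y":9.5,"z":4,"ax":0,"ay":0,"az":0},{"jaw":80,"x":-54,"y":9.5,"z":4,"ax":0,"ay":0,"az":0},{"jaw":80,"x":-54,"y":9.5,"z":4,"ax":0,"ay":0,"az":0},{"jaw":80,"x":-54,"y":9.5,"z":4,"ax":0,"ay":0,"az":0},{"jaw":80,"x":-54,"y":9.5,"z":4,"ax":0,"ay":0,"az":0},{"jaw":80,"x":-54,"y":9.5,"z":4,"ax":0,"ay":0,"az":0},{"jaw":80,"x":0,"y":0,"z":0,"ax":0,"ay":0,"az":0}]'
python3 - <<'E'
from h import *
o,R=st();print(o['q'].round(2),R.round(3))
p,d,f=grab('wrist');save('w6',p);P=pts(d,f);f={k:np.array(v) for k,v in f.items()};o=-f['R'].T@f['t']
hsv=cv2.cvtColor(p,cv2.COLOR_RGB2HSV);H,S,V=[hsv[...,i].astype(int) for i in range(3)]
m=(abs(H-27)<9)&(S>110)&(V>70)&(np.hypot(P[...,0]-.562,P[...,1]+.186)<.06)
t=m&(P[...,2]>.133);print(m.sum(),t.sum(),P[t].mean(0))
print(np.percentile(P[m][:,2],[5,50,95]))
u=P[t][:,:2];r=cv2.minAreaRect((u*1000).astype(np.float32));print(r)
w=np.linalg.svd(u-u.mean(0))[2][0];print('bar deg',np.degrees(np.arctan2(w[1],w[0]))%180)
E
```

```text
t: 10.52
eef_pos: [0.5618, -0.2533, 0.2952]
tool_rot: [-0.0, 0.74, 0.673, -0.002]
contact_force: [0.4, 0.4, -0.2]
gripper_width: 0.798
[-0.28  0.42  0.83  1.66 -0.32  1.21  0.53] [[ 0.094  0.996 -0.004]
 [ 0.996 -0.094 -0.002]
 [-0.002 -0.004 -1.   ]]
307 307 [ 0.56246062 -0.18378481  0.14111878]
[0.13894166 0.14022282 0.14141125]
((561.7261352539062, -185.03759765625), (36.96350860595703, 13.210119247436523), 59.95301818847656)
bar deg 60.97080261619658
```

View pics/w6.png

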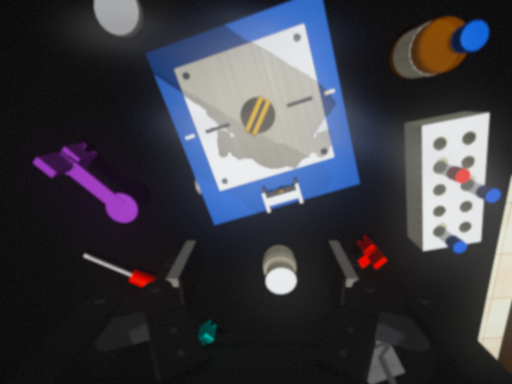

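The bar is at 60°, centred at (0.562,-0.185) with its top at 0.141 m, which gives θ≈49°. This agrees with the marks and the given heights.

```bash
python3 -m crank '[{"jaw":60,"x":0,"y":0,"z":0,"ax":0,"ay":0,"az":8.3},{"jaw":60,"x":0,"y":0,"z":0,"ax":0,"ay":0,"az":8.3},{"jaw":60,"x":0,"y":0,"z":0,"ax":0,"ay":0,"az":8.3},{"jaw":60,"x":30,"y":-17,"z":10,"ax":0,"ay":0,"az":0},{"jaw":60,"x":29,"y":-17,"z":20,"ax":0,"ay":0,"az":0},{"jaw":60,"x":0,"y":0,"z":40,"ax":0,"ay":0,"az":0},{"jaw":60,"x":0,"y":0,"z":30,"ax":0,"ay":0,"az":0},{"jaw":60,"x":0,"y":0,"z":10,"ax":0,"ay":0,"az":0},{"jaw":60,"x":0,"y":0,"z":0,"ax":0,"ay":0,"az":0}]'; python3 -c "
from h import *
o,R=st();print(o['q'].round(2),o['eef_pos'],R.round(3)); print(R.T@(np.array([.562,-.185,.117])-o['eef_pos'])*1000)"
```

```text
t: 11.7
eef_pos: [0.5636, -0.1798, 0.1868]
tool_rot: [-0.001, 0.865, 0.501, -0.0]
contact_force: [-0.0, -0.7, 0.5]
gripper_width: 0.6
[-0.43  0.51  0.87  1.85 -0.46  1.    0.11] [ 0.5635787  -0.1797713   0.18680339] [[ 0.498  0.867 -0.001]
 [ 0.867 -0.498  0.   ]
 [-0.    -0.001 -1.   ]]
[-5.29780115  1.32792421 69.80339921]
```

```bash
python3 -m crank '[{"jaw":60,"x":-5,"y":1.3,"z":20,"ax":0,"ay":0,"az":0},{"jaw":60,"x":0,"y":0,"z":25,"ax":0,"ay":0,"az":0},{"jaw":60,"x":0,"y":0,"z":15,"ax":0,"ay":0,"az":0},{"jaw":50,"x":0,"y":0,"z":7,"ax":0,"ay":0,"az":0},{"jaw":0,"x":0,"y":0,"z":0,"ax":0,"ay":0,"az":0},{"jaw":0,"x":0,"y":0,"z":0,"ax":0,"ay":0,"az":0},{"jaw":0,"x":0,"y":0,"z":0,"ax":0,"ay":0,"az":0},{"jaw":0,"x":0,"y":0,"z":0,"ax":0,"ay":0,"az":0}]' 30
```

```text
t: 12.7
eef_pos: [0.5627, -0.1862, 0.1209]
tool_rot: [0.001, 0.866, 0.501, 0.0]
contact_force: [0.0, -0.7, 2.9]
gripper_width: 0.157
```

```bash
python3 -m crank '[{"jaw":0,"x":0,"y":0,"z":0,"ax":0,"ay":0,"az":7},{"jaw":0,"x":0,"y":0,"z":0,"ax":0,"ay":0,"az":7},{"jaw":0,"x":0,"y":0,"z":0,"ax":0,"ay":0,"az":7},{"jaw":0,"x":0,"y":0,"z":0,"ax":0,"ay":0,"az":7},{"jaw":0,"x":0,"y":0,"z":0,"ax":0,"ay":0,"az":7},{"jaw":0,"x":0,"y":0,"z":0,"ax":0,"ay":0,"az":7},{"jaw":0,"x":0,"y":0,"z":0,"ax":0,"ay":0,"az":7},{"jaw":0,"x":0,"y":0,"z":0,"ax":0,"ay":0,"az":0},{"jaw":0,"x":0,"y":0,"z":0,"ax":0,"ay":0,"az":0}]' 30; python3 -c "
from h import *
o,R=st();print(o['q'].round(2),R.round(3),'tool x deg',np.degrees(np.arctan2(R[1,0],R[0,0])))"
```

```text
t: 13.82
eef_pos: [0.5621, -0.1859, 0.1201]
tool_rot: [0.0, 0.995, 0.098, -0.0]
contact_force: [1.3, -1.1, -2.7]
gripper_width: 0.155
[-0.48  0.7   1.01  1.9  -0.73  0.96 -0.5 ] [[ 0.981  0.194 -0.   ]
 [ 0.194 -0.981 -0.   ]
 [-0.     0.    -1.   ]] tool x deg 11.210163900069317
```

```bash
python3 -m crank '[{"jaw":40,"x":0,"y":0,"z":0,"ax":0,"ay":0,"az":0},{"jaw":75,"x":0,"y":0,"z":0,"ax":0,"ay":0,"az":0},{"jaw":75,"x":0,"y":0,"z":0,"ax":0,"ay":0,"az":0},{"jaw":75,"x":0,"y":0,"z":0,"ax":0,"ay":0,"az":0}]' 30
python3 - <<'E'
from h import *
P0,d,f=grab('side');P=pts(d,f)
hsv=cv2.cvtColor(P0,cv2.COLOR_RGB2HSV);H,S,V=[hsv[...,i].astype(int) for i in range(3)]
dd=np.hypot(P[...,0]-.562,P[...,1]+.186)
m=(abs(H-27)<9)&(S>110)&(V>70)&(dd<.06);print('yellow',m.sum(),P[m].mean(0),P[m].max(0))
c=(S<50)&(V>110)&(dd<.07)&(abs(P[...,2]-.1)<.015);print('cover z',c.sum(),np.median(P[c][:,2]))
b=(abs(H-112)<14)&(S>130)&(dd<.13)&(abs(P[...,2]-.1)<.015);print('frame z',np.median(P[b][:,2]))
im=np.zeros((576,768,3),np.uint8);save('s7',cv2.resize(P0[170:310,200:360],(640,560)))
E
```

```text
t: 14.32
eef_pos: [0.5622, -0.1859, 0.1204]
tool_rot: [-0.0, 0.995, 0.097, 0.0]
contact_force: [-0.7, -0.8, 0.2]
gripper_width: 0.751
yellow 111 [ 0.5573135  -0.19180814  0.12927129] [ 0.57961487 -0.17838048  0.17864903]
cover z 953 0.10439445942817269
frame z 0.09950132243971818
```

View pics/s7.png

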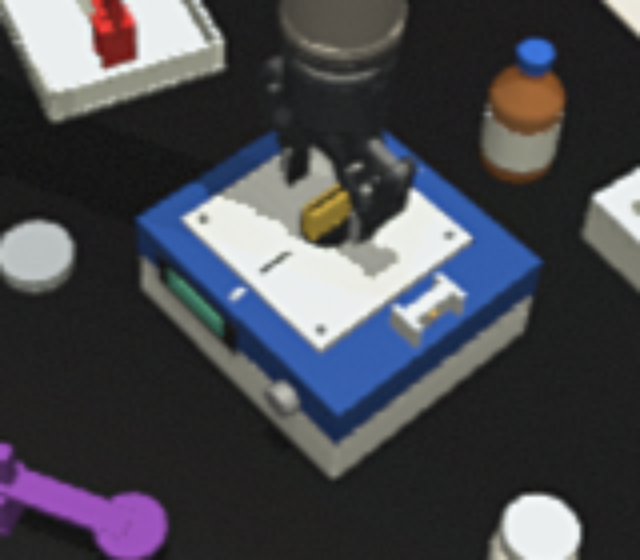

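The cover has sunk to about 4.5 mm above flush, with the bar in line with the black lines and the marks. Next I'll press with the open fingertips straddling the fastener.

```bash
python3 -m crank '[{"jaw":75,"x":0,"y":0,"z":10,"ax":0,"ay":0,"az":0},{"jaw":75,"x":0,"y":0,"z":10,"ax":0,"ay":0,"az":0},{"jaw":75,"x":0,"y":0,"z":4,"ax":0,"ay":0,"az":0},{"jaw":75,"x":0,"y":0,"z":2,"ax":0,"ay":0,"az":0},{"jaw":75,"x":0,"y":0,"z":0,"ax":0,"ay":0,"az":0}]' 30; python3 -m crank '[{"jaw":75,"x":0,"y":0,"z":2,"ax":0,"ay":0,"az":0},{"jaw":75,"x":0,"y":0,"z":0,"ax":0,"ay":0,"az":0}]'
```

```text
t: 15.0
eef_pos: [0.5618, -0.1857, 0.0945]
tool_rot: [-0.001, 0.995, 0.096, -0.0]
contact_force: [-3.3, 4.1, 10.5]
gripper_width: 0.748
t: 15.25
eef_pos: [0.5619, -0.1858, 0.0939]
tool_rot: [-0.001, 0.995, 0.096, 0.0]
contact_force: [-6.8, 6.5, 21.8]
gripper_width: 0.748
```

Run:
```python
from h import *
for n in('side','scene'):
    P0,d,f=grab(n);P=pts(d,f)
    hsv=cv2.cvtColor(P0,cv2.COLOR_RGB2HSV);H,S,V=[hsv[...,i].astype(int) for i in range(3)]
    dx=P[...,0]-.562;dy=P[...,1]+.186;a=np.radians(11.5)
    X=dx*np.cos(a)+dy*np.sin(a);Y=-dx*np.sin(a)+dy*np.cos(a)
    c=(S<60)&(V>90)&(abs(X)<.07)&(abs(Y)<.07)&(abs(P[...,2]-.1)<.01)
    A=np.c_[X[c],Y[c],np.ones(c.sum())];k=np.linalg.lstsq(A,P[c][:,2],rcond=None)[0]
    b=(abs(H-112)<14)&(S>130)&(np.maximum(abs(X),abs(Y))<.1)&(np.maximum(abs(X),abs(Y))>.08)&(abs(P[...,2]-.1)<.01)
    print(n,'cover z',c.sum(),np.median(P[c][:,2]),k,'frame',b.sum(),np.median(P[b][:,2]))
    if n=='side': save('s8',cv2.resize(P0[120:310,170:370],(760,600)[:2]))
print(readout.get_obs()['contact_force'])
```

```text
side cover z 1133 0.09980246133731344 [-0.00071586 -0.00056429  0.09975743] frame 1020 0.0996759391229715
scene cover z 827 0.09991169044336012 [-0.00179374 -0.00106103  0.10015388] frame 804 0.10030358378609978
[-6.79470711  6.19589055 20.87705108]
```

View pics/s8.png

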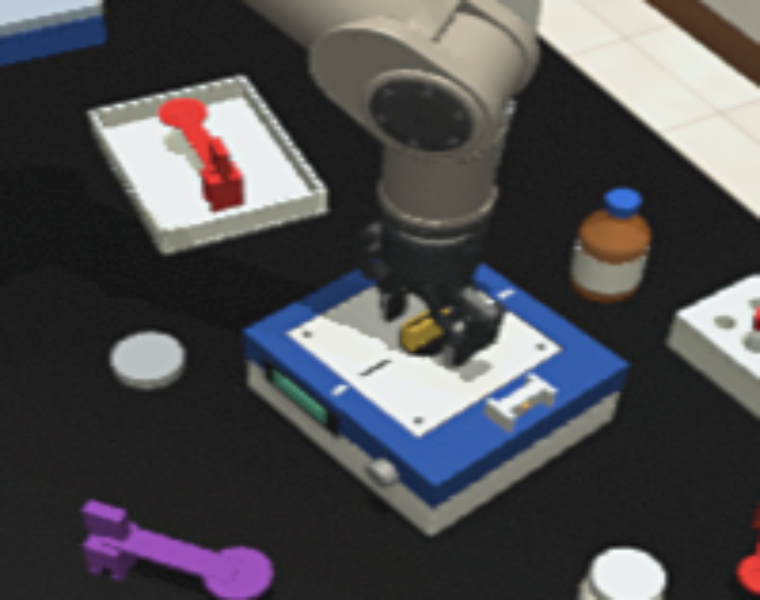

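The cover is flush (within 0.4 mm of the frame), level, and held with about 21 N. The guard is in the tray and the fastener is in line.

```bash
python3 -c "
from station import ticket
print(ticket.hand_in())"
```

```text
the job is handed in; nothing more can be done
None
```

The job is done and handed in at about 15.4 s of the 54 s allowed. The hand-in reports no verdict, so the results below are my own checks.

- **Guard:** I pulled it straight up off the rail and set it down inside the white tray. In the last picture it lies wholly within the tray, let go.
- **Fastener:** I gripped it and turned it 49°. The tool then read 11.2° against 11.5° for the marks, and the bar looked in line with the black lines and the marks. The cover sank from 7 mm to about 4.5 mm above home by itself.
- **Cover:** I pressed it with the open fingertips either side of the fastener and handed in while still pressing. Both cameras put its top within 0.4 mm of the frame, with a tilt of about 0.002 rad. The vertical push was steady at about 21 N.
- **Bystanders:** Those in view in the last picture showed no sign of having moved.

Two things did not go cleanly:
- My first move was refused for missing keys in the rows, and nothing moved.
- During the press the force reading also showed about 6 to 7 N sideways. I did not explain it, and it had no visible effect on the cover.

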